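# Change from tenon gauge to bore gauge over a flute joint

### The arm

A 7-joint arm with a two-finger parallel gripper is mounted at the origin on the work surface. World frame = base frame: x ahead of the robot, y to its left, z up, the work surface at z = 0. Lengths are in m, angles in rad, forces in N, time in s.
With the tool pointing down it reaches from about 0.4 to 0.875 m from the base axis. Payload 19.3 kg.
Tool frame: the origin (TCP) lies between the finger pads; the fingertips stand 17 mm ahead of it and the grasp point (between the pads) lies 2 mm behind it (bot.finger_overhang is the distance from the TCP to the fingertips, in m); z points along the fingers, y is the line along which they close (so a half turn about z gives the same grasp; the last joint's range is limited). The gripper opens to 85 mm and grips with 20 to 120 N. Pads are 22 mm wide; open, the fingers measure 114 mm over their backs; the gripper's body (76 mm by 85 mm) begins 54 mm behind the grasp point. The pads swing forward as they close: fully open they stand 13 mm farther back than shut.
Start: joints at [1.232, 0.521, -0.036, 1.599, 0.021, 1.021, -0.113], TCP at [0.166, -0.603, 0.248] pointing down, gripper open.
Joint ranges: [-2.91, 2.91], [-0.3, 2.13], [-1.5, 1.42], [0.17, 2.43], [-1.26, 4.41], [0.16, 1.93], [-2.52, 2.52]. Speed limits (rad/s): [1.89, 1.89, 2.39, 2.39, 3.01, 3.01, 3.01].

### API

Orientations are given as [roll, pitch, yaw] about the fixed x, y, z axes, in that order (R = Rz(yaw) Ry(pitch) Rx(roll)).
In Python, from workcell import observe, grab_frame, bot gives the robot as it stands.
- The arm moves only by the shell command python3 -m crank 'ROWS' [FORCE]. ROWS is a JSON object of lists of equal length, an entry for each row: "linear": the shift along the world's x, y, z each as a share of 0.25 m, from -1 to 1, a list of three; "delta_rot": the turn, a rotation vector about the world's x, y, z each as a share of 30 degrees, from -1 to 1, a list of three; "fingers": the opening, from -1 (shut) to 1 (fully open). In form: {"linear": [[dx, dy, dz], ...], "delta_rot": [[rx, ry, rz], ...], "fingers": [fingers, ...]}. A call has 1 to 5 rows; each row is the pose to reach, as a shift and turn from the pose commanded when the call began; what a row does not reach only later rows make up. A row lasts 1/10 s, in which the tool goes at most 50 mm and 8.59 degrees, less where a joint would pass 70% of its speed; a pose out of reach is approached as far as the arm can. A call with a number of a shift or a turn outside -1 to 1 is refused whole. A call with a gripper value outside its range is refused whole. The fingers move at their own pace and stop on an object; FORCE is the grip in N (left out, the last holds). Time passes only in rows, so rows that repeat a pose let the fingers close. It gives the time, the measured TCP pose, the force, the opening and the grip force at its end, in the units of the state.
- observe(): the state, without advancing time (a new reading comes with each control period).
- grab_frame(name): name is "scene" or "top"; returns a dict with "image" (480x640x3 uint8, red, green, blue), "mtx" (3x3 intrinsics, pixels), "k1" (the pictures are not rectified: a ray, as slopes to the right and down, at radius r is drawn at 1 + k1 r^2 times it, then the intrinsics apply), "xyz" and "orientation" of the camera in the world. Camera axes: x right, y down, z forward; pixel columns grow to the right and rows downward; lengths in m; the calibration is good to about 2 mm. A picture is of the moment at which its call begins. There is no depth.
- bot.job_done(): hands the job in; it is judged then, once.
The state is a dict: "clock": time; "qpos": joint angles; "qd": joint speeds; "joint_efforts": joint torques, N m; "position": TCP position; "tool_rot": TCP orientation; "force": force on the tool from outside, world axes, zero at the start; "moment": the same for the moment, N m; "grip_width": finger opening in m; "finger_force": force on a finger pad.
Only numpy, scipy, OpenCV 4.12 (cv2) and the standard library are available. Lean on these libraries where they do the work, as an engineer would, in place of code of your own. Each camera call takes 0.05 s, during which the arm holds its last target. There are 200 camera calls.

### The job

Lift the brass ring gauge off the upright bamboo joint, hang it by its ring on the free brass-banded peg, right down on the rail, and let go. Then draw the bore gauge out of its block, carry it over the lacquered flute, and stop with it upright and centred, its tip about a centimetre above the joint's bore, finishing while you still hold it there. Never touch the joint with the bore gauge, never touch the flute at all, and leave the horn ring and rasp where they are.

Things in the scene. Friction and masses are not known exactly. Their poses are not given: they have to be found in the camera images.
- gauge_ring (a point): Centre of the loose tenon ring gauge's brass ring, half-way up: 52 mm outside, 34 mm hole, 8 mm thick, about 90 g, nearly all in the ring. z is the ring's axis; its cherry handle points along -x. At the start it lies round the joint's tenon, on the shoulder 110 mm above the bench, handle over free space roughly towards the robot. Lift straight up 20 mm or more.
- gauge_handle (a point): Centre of the tenon gauge's cherry handle, where to grip it: bar 14 mm wide (along its y), 10 mm high, running from 24 to 108 mm from the ring's centre along -x; this point is 68 mm from the ring's centre and 5 mm above the ring's underside. Axes as gauge_ring.
- gauge_peg_base (a point): Centre of the free peg's foot, on the rail's top (60 mm above the bench). Peg upright, 22 mm thick, 36 mm high, tapered top, brass band and top; left or right of the two, 140 mm from the rail's middle. The ring goes over it and lies on the rail. x points across the rail, away from the robot; rail 60 mm deep, so a handle pointing along -x overhangs freely.
- blank: Upright bamboo joint clamped in a wooden stand, fixed to the bench, on the left or right of the flute. Origin on the bench below its axis, z up. Stand 85 x 85 mm and 30 mm high, with clamp jaws to 55 mm; bamboo 42 mm thick up to a shoulder at 110 mm, then a tenon 30 mm thick up to 125 mm.
- bore (a point): Centre of the bore's mouth, in the plane of the joint's top (125 mm above the bench); z points up along the bore. The bore is 22 mm wide. The ring gauge is round it at the start.
- bore_gauge_grip (a point): On the axis of the loose bore gauge (about 120 g, 113 mm long), in its handle, 83 mm above its tip: grip here. Brass pin 12 mm thick, 28 mm collar 45 to 51 mm above the tip, round cherry handle 20 mm thick from 51 to 113 mm. z points up from tip to handle. It starts upright, tip 5 mm above the bench, pin 45 mm deep in its block; draw it straight up.
- bore_gauge_tip (a point): Lower tip of the bore gauge's pin, on its axis; z points up the gauge. The tip is what must hover over the bore.
- gauge_block: Wooden block fixed to the bench, 70 x 70 x 50 mm high with one 16 mm hole in the middle of its top, 48 mm deep, holding the bore gauge; the gauge's collar rests on its top. Origin at the centre of its underside. It is on the other side of the flute from the joint.
- flute: Dark lacquered flute half, loose, 250 mm long along its x axis, 36 mm thick, 37 mm over its node bands, lying on two fixed wooden cradles 116 mm high between the joint and the gauge block. Origin at the middle of its underside, 100 mm above the bench, so its top is about 137 mm above the bench. Do not touch.
- horn_ring: Loose dark horn ring, 40 mm outside, 16 mm high, lying round the other peg (reddish band, otherwise the same size as the gauge's peg). Origin at the centre of its underside. Leave alone.
- rasp: Loose small steel rasp with a cherry handle, 180 mm long along its x axis (from -80 to +100 mm), 20 mm high, lying on the bench. Leave alone.
Things that resemble listed ones, but are neither listed nor needed, are in the scene too. There is more than one size of the part that bears bore_gauge_grip; the job needs the smaller. Of the things that look like the part that bears gauge_ring, the larger one is meant.

How it is judged:
By the outcome, as a careful person would: the job done as asked, in the order asked, and still so for the second after the job is handed in, while the arm keeps its last pose, push and grip.
It also fails if it takes over 64 s, if anything falls off the work surface, if the arm or the gripper's body presses on something with over 40 N, if the wrist force passes 120 N, or if a joint passes its speed limit or range.

## Working session

There is one attempt and no reset: what is moved stays moved. The work goes in short steps, Python scripts to look and compute and a shell command to move; the robot and the scene stay as the last step left them, time stands still between calls to the robot, and variables do not carry over. Pictures are saved under pics/ and viewed, at most 13 in all, crops included, and the job is handed in when it is done.

```bash
mkdir -p pics; ls; cat > h.py <<'E'
import numpy as np, cv2
from scipy.spatial.transform import Rotation as R
from workcell import observe, grab_frame, bot
def save(n,f): 
    g=grab_frame(n); cv2.imwrite(f,g["image"][:,:,::-1]); np.save(f[:-4]+'.npy',g,allow_pickle=True); return g
def rot(o):
    o=np.array(o,float); return R.from_euler('xyz',o).as_matrix() if o.size==3 else (o if o.size==9 else R.from_quat(o).as_matrix())
def ray(g,u,v):
    K=np.array(g["mtx"]); d=cv2.undistortPoints(np.array([[[u,v]]],float),K,np.array([g["k1"],0,0,0,0.]))[0,0]
    return np.array(g["xyz"]),rot(g["orientation"])@np.array([d[0],d[1],1])
def onz(g,u,v,z):
    p,d=ray(g,u,v); return p+d*(z-p[2])/d[2]
def proj(g,P):
    c=rot(g["orientation"]).T@(np.array(P,float)-np.array(g["xyz"])); s=c[:2]/c[2]; s=s*(1+g["k1"]*(s@s))
    K=np.array(g["mtx"]); return K[:2,:2]@s+K[:2,2]
def load(f): return np.load(f,allow_pickle=True).item()
E
python3 - <<'E'
from h import *
for n in("scene","top"):
    g=save(n,f"pics/{n}0.png"); print({k:v for k,v in g.items() if k!="image"})
print(observe())
E
```

```text
pics
{'mtx': array([[517.0156805 ,   0.        , 327.7058799 ],
       [  0.        , 517.0156805 , 241.36828442],
       [  0.        ,   0.        ,   1.        ]]), 'k1': 0.01672097218870079, 'xyz': array([1.18873363, 0.24446065, 0.66129033]), 'orientation': array([-2.23843542,  0.00678733,  1.79622409])}
{'mtx': array([[475.88729507,   0.        , 323.26651712],
       [  0.        , 475.88729507, 246.33862966],
       [  0.        ,   0.        ,   1.        ]]), 'k1': -0.10134849926569538, 'xyz': array([0.4480426 , 0.07060225, 1.00217848]), 'orientation': array([-3.10565277, -0.01465675, -1.54452307])}
{'clock': 0.1, 'qpos': array([ 1.23180315,  0.52195264, -0.03635015,  1.59994012,  0.0211746 ,
        1.02113547, -0.11285102]), 'qd': array([-0.00032192, -0.00089905,  0.00168424, -0.00205314, -0.00013197,
        0.00015669,  0.00092355]), 'joint_efforts': array([ 5.90508222e-03, -9.28476977e+01,  1.98548935e+00, -3.70520389e+01,
        1.82271260e-02,  5.49461256e-03, -5.67723907e-05]), 'position': array([ 0.16588884, -0.60227855,  0.24778803]), 'tool_rot': array([-3.14054151e+00,  4.20329568e-05,  2.68737420e-01]), 'force': array([0.57275394, 0.51982205, 0.31999674]), 'moment': array([-0.00218283,  0.03707886, -0.03538853]), 'finger_force': 0.0, 'grip_width': 0.08558612320534392}
```

View pics/scene0.png

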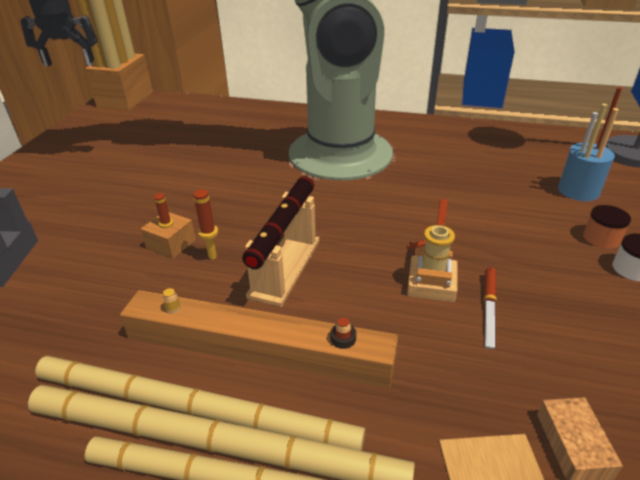

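View pics/top0.png

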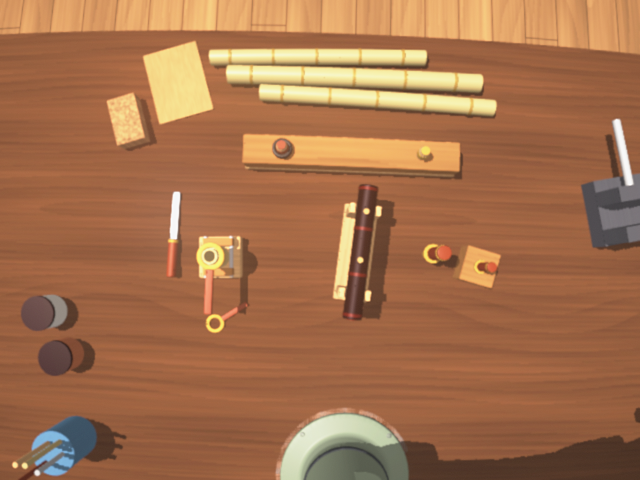

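The scene view shows the joint with the larger ring gauge at (437,240) and the small decoy ring behind it. It also shows the flute, the block with the small bore gauge at (165,225), the larger bore gauge beside it at (207,225), and the free brass peg at (170,300). In the top view the ring is at (210,256), the free peg at (425,152) and the block at (480,267).

```bash
python3 - <<'E'
from h import *
t=load("pics/top0.npy");s=load("pics/scene0.npy")
def crop(g,x,y,w,h,k): 
    return cv2.resize(g["image"][y:y+h,x:x+w,::-1],(w*k,h*k),interpolation=cv2.INTER_CUBIC)
a=crop(t,180,235,80,100,4)[:300,:320]; a=crop(t,180,225,80,100,3); b=crop(t,415,230,90,100,3); c=crop(t,395,135,70,100,3)
d=crop(s,395,190,80,100,3); e=crop(s,140,180,90,100,3); f=crop(s,145,280,70,100,3)
cv2.imwrite("pics/c1.png",np.vstack([np.hstack([a,b,c]),np.hstack([d,e,f])]))
E
```

```text
(no output)
```

View pics/c1.png

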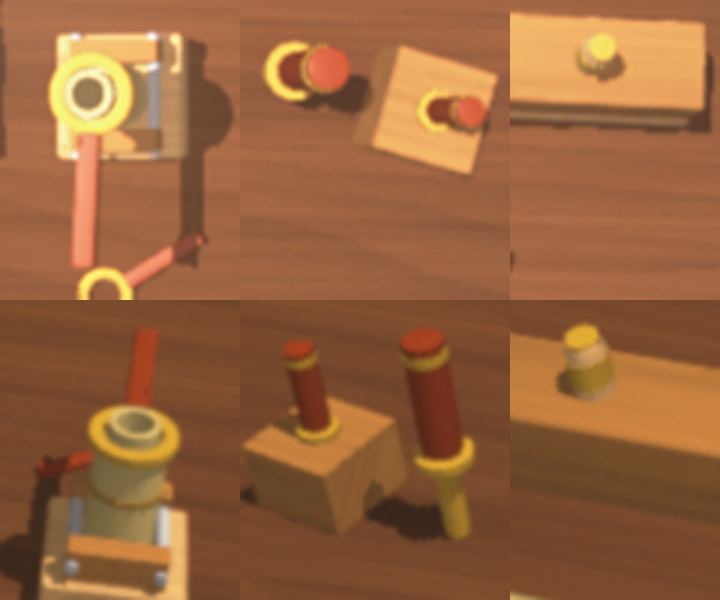

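The crops show the ring's brass annulus at top px (210,256) with its handle running to about (208,313). The gauge's top disc is at (492,267) in the top view and about (240,297)/3 in from the scene crop. The peg top is at (426,151).

```bash
cat >> h.py <<'E'
def blobs(g,lo,hi,box,amin=8):
    x,y,w,h=box; m=cv2.inRange(cv2.cvtColor(g["image"],cv2.COLOR_RGB2HSV)[y:y+h,x:x+w],lo,hi)
    return [c+[x,y] for c in cv2.findContours(m,cv2.RETR_EXTERNAL,cv2.CHAIN_APPROX_NONE)[0] if cv2.contourArea(c)>=amin]
def tri(*rs):
    A=0;b=0
    for p,d in rs:
        d=d/np.linalg.norm(d); M=np.eye(3)-np.outer(d,d); A=A+M; b=b+M@p
    return np.linalg.solve(A,b)
E
python3 - <<'E'
from h import *
np.set_printoptions(precision=4,suppress=True)
t=load("pics/top0.npy");s=load("pics/scene0.npy")
Y=((20,110,150),(35,255,255)); RD=((0,110,130),(9,255,255))
def show(n,g,col,box,z):
    for c in blobs(g,*col,box):
        e=cv2.fitEllipse(c) if len(c)>5 else None; mr=cv2.minAreaRect(c)
        print(n,cv2.contourArea(c),np.round(e,1) if 0 else [np.round(q,1) for q in e],'rect',[np.round(q,1) for q in mr],onz(g,*e[0],z))
show('ring T',t,Y,(190,235,45,45),.118)
show('handle T',t,RD,(195,265,30,55),.115)
show('bore T',t,RD,(470,250,35,35),.118)
show('big T',t,RD,(420,235,35,35),.148)
show('peg T',t,Y,(410,140,30,25),.096)
show('ring S',s,Y,(415,215,50,40),.118)
show('bore S',s,((0,110,100),(9,255,255)),(145,185,35,15),.118)
show('peg S',s,Y,(155,283,30,15),.096)
for n,a,b in(("bore",(491.7,267.3),(159.7,196.7)),("peg",(425.7,150.7),(170.5,292.5)),("ring",(210.3,256.3),(440,234.5)),("big",(443,253),(201.5,194.3))):
    print(n,tri(ray(t,*a),ray(s,*b)))
for u in((399,46),(498,75),(470,175),(372,146)): print('block',onz(t,415+(u[0]-240)/3,230+u[1]/3,.05))
for u in ((243,135),(460,144),(459,172),(243,164)): print('rail',onz(t,*u,.06))
for u in ((368,186),(353,318)): print('flute ends',onz(t,*u,.12))
E
```

```text
ring T 555.0 [array([209.2, 256.1]), array([25.9, 31.7]), np.float64(13.8)] rect [array([208.4, 258.2]), array([26.8, 33.1]), np.float64(26.6)] [0.4563 0.2705 0.118 ]
handle T 265.0 [array([207.9, 295.7]), array([ 8.5, 49.3]), np.float64(3.4)] rect [array([208. , 292.1]), array([ 8.7, 44. ]), np.float64(2.7)] [0.3825 0.2712 0.115 ]
bore T 25.0 [array([481.5, 266.6]), array([5.8, 7.6]), np.float64(116.2)] rect [array([481.5, 267. ]), array([6., 7.]), np.float64(90.0)] [ 0.45   -0.2412  0.118 ]
bore T 63.5 [array([491.8, 267.1]), array([ 8.4, 10.1]), np.float64(102.9)] rect [array([492., 267.]), array([ 8., 10.]), np.float64(90.0)] [ 0.4494 -0.2612  0.118 ]
big T 35.5 [array([432. , 252.6]), array([6.5, 9.8]), np.float64(7.6)] rect [array([432. , 252.5]), array([9., 6.]), np.float64(90.0)] [ 0.473  -0.1383  0.148 ]
big T 145.5 [array([444.6, 252.2]), array([13.6, 13.8]), np.float64(161.1)] rect [array([444.5, 252. ]), array([14., 13.]), np.float64(90.0)] [ 0.4743 -0.1615  0.148 ]
peg T 53.0 [array([425.1, 150. ]), array([8.2, 8.5]), np.float64(123.2)] rect [array([425., 150.]), array([
[... 448 characters left out ...]
(78.3)] rect [array([159., 196.]), array([ 6., 10.]), np.float64(90.0)] [ 0.4499 -0.2607  0.118 ]
peg S 38.0 [array([168.6, 291.9]), array([5.7, 9. ]), np.float64(74.8)] rect [array([168.5, 292. ]), array([6.4, 7.8]), np.float64(45.0)] [ 0.6699 -0.1353  0.096 ]
bore [ 0.4487 -0.2611  0.1152]
peg [ 0.6712 -0.1337  0.0967]
ring [0.4558 0.2701 0.1162]
big [ 0.4727 -0.1577  0.1501]
block [ 0.4926 -0.2363  0.05  ]
block [ 0.4747 -0.3058  0.05  ]
block [ 0.4063 -0.2872  0.05  ]
block [ 0.4246 -0.2188  0.05  ]
rail [0.7019 0.2249 0.06  ]
rail [ 0.6978 -0.2147  0.06  ]
rail [ 0.6401 -0.2129  0.06  ]
rail [0.6428 0.2226 0.06  ]
flute ends [ 0.5953 -0.0222  0.12  ]
flute ends [ 0.3488 -0.      0.12  ]
```

```bash
python3 -m crank '{"linear":[[0.16,0.12,0.05],[0.32,0.24,0.1],[0.48,0.36,0.15],[0.64,0.48,0.2],[0.8,0.6,0.24]],"delta_rot":[[0,0,0],[0,0,0],[0,0,-0.2],[0,0,-0.4],[0,0,-0.5]],"fingers":[0,0,0,0,0]}' 60; python3 -m crank '{"linear":[[0.1,0.15,0],[0.2,0.3,0],[0.3,0.45,0],[0.4,0.6,0],[0.45,0.75,0]],"delta_rot":[[0,0,0],[0,0,0],[0,0,0],[0,0,0],[0,0,0]],"fingers":[0,0,0,0,0]}'; python3 - <<'E'
from h import *
t=load("pics/top0.npy");s=load("pics/scene0.npy")
c=max(blobs(t,(0,110,130),(9,255,255),(195,272,30,45)),key=cv2.contourArea)[:,0]
P=np.array([onz(t,u,v,.120) for u,v in c]); m=P.mean(0)
b=cv2.fitLine(P[:,:2].astype(np.float32),cv2.DIST_L2,0,.01,.01).ravel(); d=b[:2]*np.sign(b[0])
print('handle yaw',np.arctan2(d[1],d[0]),'xrange',P[:,0].min(),P[:,0].max(),'line pt',b[2:], 'y at .388',b[3]+d[1]/d[0]*(.388-b[2]), 'y at ring',b[3]+d[1]/d[0]*(.4565-b[2]))
E
```

```text
clock: 0.6
position: [0.3616, -0.4554, 0.3074]
tool_rot: [3.142, -0.0, 0.003]
force: [1.6, -0.5, -0.0]
grip_width: 0.0428
finger_force: 0.0
clock: 1.1
position: [0.4743, -0.2671, 0.3066]
tool_rot: [-3.141, -0.0, 0.008]
force: [0.1, 0.8, 0.3]
grip_width: 0.0426
finger_force: 0.0
handle yaw -0.014389191 xrange 0.34869425604854853 0.4269132707426628 line pt [0.3919135  0.27043602] y at .388 0.27049235 y at ring 0.2695066
```

```bash
python3 -m crank '{"linear":[[0.04,0.18,0],[0.08,0.36,0],[0.1,0.54,0],[0.1,0.72,0],[0.1,0.9,0]],"delta_rot":[[0,0,0],[0,0,0],[0,0,-0.02],[0,0,-0.04],[0,0,-0.04]],"fingers":[0,0,0,0,0]}'; python3 -m crank '{"linear":[[-0.04,0.18,0],[-0.08,0.36,0],[-0.14,0.54,0],[-0.2,0.72,0],[-0.26,0.9,0]],"delta_rot":[[0,0,0],[0,0,0],[0,0,0],[0,0,0],[0,0,0]],"fingers":[0,0,0,0,0]}'; python3 -m crank '{"linear":[[-0.06,0.1,0],[-0.12,0.2,0],[-0.18,0.3,0],[-0.2,0.34,0],[-0.2,0.34,0]],"delta_rot":[[0,0,0],[0,0,0],[0,0,0],[0,0,0],[0,0,0]],"fingers":[-0.2,-0.2,-0.2,-0.2,-0.2]}'; python3 -c "
from h import *
o=observe();print(o['position'],o['tool_rot'],(np.array([.3885,.2705,.113])-o['position'])/.25)"
```

```text
clock: 1.6
position: [0.4975, -0.0424, 0.3067]
tool_rot: [3.142, 0.0, -0.014]
force: [2.0, 0.7, -1.0]
grip_width: 0.0428
finger_force: 0.0
clock: 2.1
position: [0.4318, 0.1823, 0.3069]
tool_rot: [3.141, -0.0, -0.014]
force: [2.1, 0.0, 1.2]
grip_width: 0.0427
finger_force: 0.0
clock: 2.6
position: [0.3822, 0.2668, 0.3067]
tool_rot: [-3.141, 0.0, -0.012]
force: [0.4, -1.0, -0.6]
grip_width: 0.034
finger_force: 0.0
[0.38219095 0.26677197 0.30673855] [-3.14144632e+00  3.28684042e-04 -1.16058454e-02] [ 0.02523618  0.0149121  -0.7749542 ]
```

```bash
python3 -m crank '{"linear":[[0.026,0.015,-0.1],[0.026,0.015,-0.2],[0.026,0.015,-0.3],[0.026,0.015,-0.38],[0.026,0.015,-0.4]],"delta_rot":[[0,0,0],[0,0,0],[0,0,0],[0,0,0],[0,0,0]],"fingers":[-0.2,-0.2,-0.2,-0.2,-0.2]}'; python3 -m crank '{"linear":[[0,0,-0.1],[0,0,-0.2],[0,0,-0.3],[0,0,-0.375],[0,0,-0.375]],"delta_rot":[[0,0,0],[0,0,0],[0,0,0],[0,0,0],[0,0,0]],"fingers":[-0.2,-0.2,-0.2,-0.2,-0.2]}'; python3 -c "
from h import *
t=save('top','pics/t1.png');s=save('scene','pics/s1.png')
a=t['image'][225:325,170:270,::-1];b=s['image'][170:270,380:480,::-1]
cv2.imwrite('pics/c2.png',cv2.resize(np.hstack([a,b]),(800,400),interpolation=cv2.INTER_CUBIC));print(observe()['position'])"
```

```text
clock: 3.1
position: [0.3894, 0.2678, 0.2051]
tool_rot: [3.139, 0.002, -0.015]
force: [0.0, -0.8, 0.6]
grip_width: 0.0341
finger_force: 0.0
clock: 3.6
position: [0.3892, 0.2686, 0.1119]
tool_rot: [3.14, 0.002, -0.014]
force: [0.0, 0.1, 0.7]
grip_width: 0.0341
finger_force: 0.0
[0.38986547 0.26942536 0.11388979]
```

View pics/c2.png

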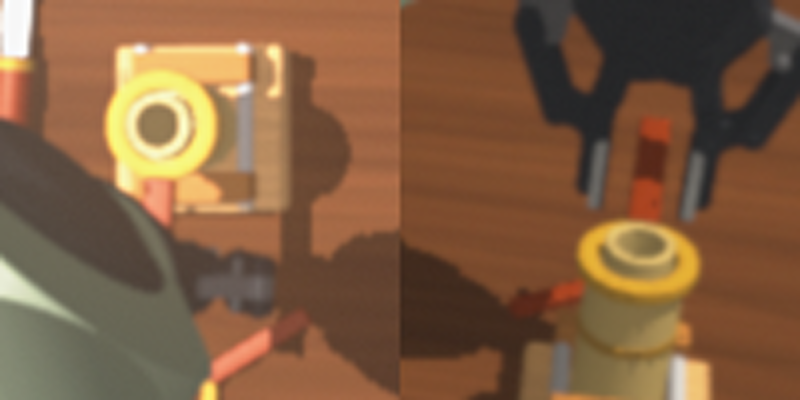

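The handle sits centred between the pads at about (648,170) in the right-hand crop. I'll close the gripper and lift.

```bash
python3 -m crank '{"linear":[[0,0.004,0],[0,0.004,0],[0,0.004,0],[0,0.004,0],[0,0.004,0]],"delta_rot":[[0,0,0],[0,0,0],[0,0,0],[0,0,0],[0,0,0]],"fingers":[-1,-1,-1,-1,-1]}' 60; python3 -m crank '{"linear":[[0,0,0],[0,0,0],[0,0,0.04],[0,0,0.08],[0,0,0.12]],"delta_rot":[[0,0,0],[0,0,0],[0,0,0],[0,0,0],[0,0,0]],"fingers":[-1,-1,-1,-1,-1]}'; python3 -m crank '{"linear":[[0,0,0.05],[0,0,0.15],[0,0,0.25],[0,0,0.35],[0,0,0.4]],"delta_rot":[[0,0,0],[0,0,0],[0,0,0],[0,0,0],[0,0,0]],"fingers":[-1,-1,-1,-1,-1]}'
```

```text
clock: 4.2
position: [0.3899, 0.2708, 0.1136]
tool_rot: [-3.141, -0.001, -0.014]
force: [2.6, 0.8, 6.0]
grip_width: 0.0128
finger_force: 59.1
clock: 4.7
position: [0.3892, 0.2704, 0.1441]
tool_rot: [3.141, 0.0, -0.014]
force: [-0.2, 0.1, 0.3]
grip_width: 0.0127
finger_force: 58.5
clock: 5.2
position: [0.3896, 0.2707, 0.2458]
tool_rot: [-3.14, -0.002, -0.014]
force: [-0.3, 0.6, -0.5]
grip_width: 0.0126
finger_force: 58.5
```

```bash
python3 -m crank '{"linear":[[0.12,-0.05,0],[0.25,-0.15,0],[0.35,-0.3,0],[0.45,-0.45,0],[0.5,-0.6,0]],"delta_rot":[[0,0,0],[0,0,0],[0,0,0],[0,0,0],[0,0,0]],"fingers":[-1,-1,-1,-1,-1]}';python3 -m crank '{"linear":[[0.06,-0.15,0],[0.12,-0.3,0],[0.18,-0.45,0],[0.24,-0.6,0],[0.3,-0.75,0]],"delta_rot":[[0,0,0],[0,0,0],[0,0,0],[0,0,0],[0,0,0]],"fingers":[-1,-1,-1,-1,-1]}';python3 -m crank '{"linear":[[0.02,-0.1,-0.04],[0.054,-0.2,-0.1],[0.054,-0.266,-0.2],[0.054,-0.266,-0.28],[0.054,-0.266,-0.28]],"delta_rot":[[0,0,0],[0,0,0],[0,0,0],[0,0,0],[0,0,0]],"fingers":[-1,-1,-1,-1,-1]}'; python3 -m crank '{"linear":[[0,0,0],[0,0,0]],"delta_rot":[[0,0,0],[0,0,0]],"fingers":[-1,-1]}'; cat > m.py <<'E'
from h import *
import sys
np.set_printoptions(precision=4,suppress=True)
n=sys.argv[1]
t=save('top',f'pics/t{n}.png');s=save('scene',f'pics/s{n}.png')
a=t['image'][100:240,370:510,::-1];b=s['image'][210:350,100:240,::-1]
cv2.imwrite(f'pics/d{n}.png',cv2.resize(np.hstack([a,b]),(800,400),interpolation=cv2.INTER_CUBIC))
o=observe();p=o['position'];print(p,o['tool_rot']);z=p[2]+.005
for nm,g,bx in(('T',t,(395,110,70,80)),('S',s,(120,220,90,110))):
    for c in blobs(g,(20,110,150),(35,255,255),bx,15):
        e=cv2.fitEllipse(c);print(nm,cv2.contourArea(c),[np.round(q,1) for q in e],cv2.boundingRect(c),onz(g,*e[0],z))
print('expect', proj(t,[.670,-.1345,z]),proj(s,[.670,-.1345,z]))
E
python3 m.py 2
```

```text
clock: 5.7
position: [0.5156, 0.1187, 0.2438]
tool_rot: [-3.141, -0.001, -0.014]
force: [0.5, -0.3, -0.8]
grip_width: 0.0126
finger_force: 58.5
clock: 6.2
position: [0.5895, -0.0686, 0.244]
tool_rot: [-3.141, -0.0, -0.014]
force: [0.5, 0.9, 0.5]
grip_width: 0.0125
finger_force: 58.5
clock: 6.7
position: [0.6014, -0.1337, 0.1714]
tool_rot: [-3.141, 0.004, -0.015]
force: [-0.3, 0.1, -0.6]
grip_width: 0.0126
finger_force: 58.5
clock: 6.9
position: [0.6035, -0.133, 0.1747]
tool_rot: [-3.142, -0.002, -0.013]
force: [0.1, -0.1, -0.2]
grip_width: 0.0128
finger_force: 58.5
[ 0.6034 -0.1332  0.1744] [ 3.1415 -0.0017 -0.0135]
T 154.0 [array([430. , 140.3]), array([16. , 26.5]), np.float64(27.0)] (421, 128, 19, 27) [ 0.6706 -0.1245  0.1794]
S 39.0 [array([168.4, 292. ]), array([5.7, 9.4]), np.float64(73.2)] (164, 289, 10, 7) [ 0.7466 -0.0794  0.1794]
S 557.5 [array([159. , 252.6]), array([20.9, 34.4]), np.float64(78.0)] (142, 242, 35, 23) [ 0.673  -0.1311  0.1794]
S 15.0 [array([205.1, 235.1]), array([ 3.9, 10.4]), np.float64(106.8)] (199, 233, 11, 6) [ 0.6189 -0.0823  0.1794]
expect [435.5954 140.847 ] [157.8901 251.048 ]
```

View pics/d2.png

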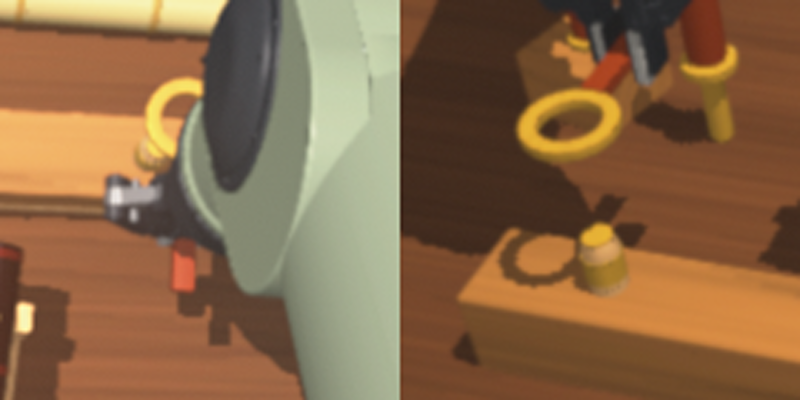

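The ring is held level above the peg. In the scene view the ring is at (159,253) and the peg top at (168,292).

```bash
python3 - <<'E'
from h import *
s=load('pics/s2.npy');t=load('pics/t2.npy')
print(onz(s,159,252.6,.1754))
m=cv2.inRange(cv2.cvtColor(s["image"],cv2.COLOR_RGB2HSV)[235:275,135:185],(20,110,110),(35,255,255))
cs,h=cv2.findContours(m,cv2.RETR_CCOMP,cv2.CHAIN_APPROX_NONE)
for c,hh in zip(cs,h[0]):
    if len(c)>15: e=cv2.fitEllipse(c); u=np.array(e[0])+[135,235]; print(hh[3],u,e[1],onz(s,*u,.1754))
# top: left extreme of ring and far extreme
print(onz(t,421,141,.177),onz(t,432,127.5,.177))
E
```

```text
[ 0.66864239 -0.13433746  0.1754    ]
-1 [158.99665833 252.64662933] (20.913555145263672, 34.437984466552734) [ 0.66874317 -0.13429085  0.1754    ]
0 [158.77803802 252.43379402] (14.655525207519531, 25.48552703857422) [ 0.66835751 -0.13484186  0.1754    ]
[ 0.66931569 -0.10888587  0.177     ] [ 0.69460676 -0.12847268  0.177     ]
```

```bash
python3 -m crank '{"linear":[[0.004,0,-0.08],[0.004,0,-0.16],[0.004,0,-0.22],[0.004,0,-0.26],[0.004,0,-0.3]],"delta_rot":[[0,0,0],[0,0,0],[0,0,0],[0,0,0],[0,0,0]],"fingers":[-1,-1,-1,-1,-1]}'; python3 -m crank '{"linear":[[0,0,-0.04],[0,0,-0.08],[0,0,-0.11],[0,0,-0.13],[0,0,-0.13]],"delta_rot":[[0,0,0],[0,0,0],[0,0,0],[0,0,0],[0,0,0]],"fingers":[-1,-1,-1,-1,-1]}'; python3 m.py 3
```

```text
clock: 7.5
position: [0.6042, -0.1335, 0.0979]
tool_rot: [3.142, -0.001, -0.014]
force: [-0.2, 1.0, -0.2]
grip_width: 0.0126
finger_force: 58.6
clock: 8.0
position: [0.6038, -0.1335, 0.0651]
tool_rot: [-3.142, 0.0, -0.014]
force: [0.6, -0.5, -0.1]
grip_width: 0.0128
finger_force: 58.6
[ 0.604  -0.1335  0.0658] [ 3.1415 -0.0002 -0.014 ]
T 85.0 [array([415.4, 153.1]), array([11.3, 19.5]), np.float64(15.4)] (409, 143, 12, 22) [ 0.6728 -0.1208  0.0708]
S 167.5 [array([172.7, 305.1]), array([19.5, 29.5]), np.float64(75.1)] (157, 295, 32, 22) [ 0.6731 -0.132   0.0708]
S 40.0 [array([168.5, 292. ]), array([5.6, 9.4]), np.float64(71.5)] (164, 289, 10, 7) [ 0.6469 -0.1523  0.0708]
expect [422.1081 154.7202] [172.1151 303.4795]
```

Now lower about 2 mm more, in small steps, watching the force.

```bash
python3 -m crank '{"linear":[[0,0,-0.004],[0,0,-0.008],[0,0,-0.01],[0,0,-0.01]],"delta_rot":[[0,0,0],[0,0,0],[0,0,0],[0,0,0]],"fingers":[-1,-1,-1,-1]}';  python3 -m crank '{"linear":[[0,0,-0.004],[0,0,-0.006],[0,0,-0.006]],"delta_rot":[[0,0,0],[0,0,0],[0,0,0]],"fingers":[-1,-1,-1]}'; python3 m.py 4
```

```text
clock: 8.5
position: [0.604, -0.1336, 0.0637]
tool_rot: [3.141, -0.001, -0.014]
force: [-3.3, 0.3, 8.8]
grip_width: 0.0131
finger_force: 59.8
clock: 8.8
position: [0.604, -0.1336, 0.0624]
tool_rot: [3.141, -0.001, -0.014]
force: [-6.6, 1.2, 13.8]
grip_width: 0.0125
finger_force: 60.6
[ 0.604  -0.1337  0.0625] [ 3.1413 -0.0007 -0.0142]
T 82.5 [array([415.5, 153. ]), array([11. , 19.5]), np.float64(13.6)] (409, 143, 12, 22) [ 0.6738 -0.1218  0.0675]
S 177.5 [array([172.7, 305. ]), array([19.4, 29.2]), np.float64(77.8)] (157, 295, 32, 22) [ 0.6701 -0.1341  0.0675]
S 40.5 [array([168.4, 292. ]), array([5.9, 9.2]), np.float64(73.4)] (164, 289, 10, 7) [ 0.6438 -0.1548  0.0675]
expect [421.7461 155.0926] [172.5097 304.9372]
```

View pics/d4.png

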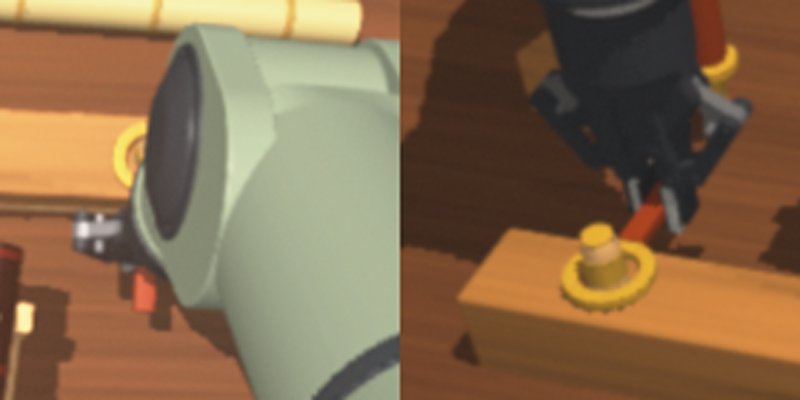

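The ring lies flat on the rail round the peg at (608,275) in the crop, in contact at 14 N. I'll release it.

```bash
python3 -m crank '{"linear":[[0,0,0.004],[0,0,0.004],[0,0,0.004],[0,0,0.004],[0,0,0.004]],"delta_rot":[[0,0,0],[0,0,0],[0,0,0],[0,0,0],[0,0,0]],"fingers":[-0.8,-0.6,-0.4,-0.2,-0.2]}' 40;  python3 -m crank '{"linear":[[0,0,0.02],[0,0,0.1],[0,0,0.2],[0,0,0.35],[0,0,0.5]],"delta_rot":[[0,0,0],[0,0,0],[0,0,0],[0,0,0],[0,0,0]],"fingers":[-0.2,-0.2,-0.2,-0.2,-0.2]}'; python3 -m crank '{"linear":[[-0.06,-0.02,0.15],[-0.12,-0.1,0.25],[-0.18,-0.25,0.25],[-0.24,-0.38,0.25],[-0.3,-0.45,0.25]],"delta_rot":[[0,0,0],[0,0,0],[0,0,0],[0,0,0],[0,0,0]],"fingers":[0,0,0,0,0]}'; python3 m.py 5
```

```text
clock: 9.4
position: [0.6038, -0.1335, 0.0625]
tool_rot: [-3.142, 0.0, -0.014]
force: [-0.8, -0.2, 0.3]
grip_width: 0.0342
finger_force: 0.0
clock: 9.9
position: [0.6036, -0.1335, 0.1891]
tool_rot: [-3.141, 0.0, -0.014]
force: [0.2, 0.1, 0.0]
grip_width: 0.0344
finger_force: 0.0
clock: 10.4
position: [0.5277, -0.2488, 0.2507]
tool_rot: [3.14, -0.0, -0.016]
force: [0.2, 1.0, 0.5]
grip_width: 0.0424
finger_force: 0.0
[ 0.5267 -0.2492  0.2506] [ 3.1403  0.0005 -0.0186]
T 473.0 [array([421.6, 154.5]), array([24. , 25.2]), np.float64(102.6)] (409, 142, 26, 25) [ 0.6263 -0.093   0.2556]
S 161.0 [array([172.7, 305.4]), array([19.6, 29.2]), np.float64(77.2)] (157, 295, 32, 23) [ 0.835  -0.0139  0.2556]
S 39.0 [array([168.5, 292. ]), array([5.7, 9.2]), np.float64(72.3)] (164, 289, 10, 7) [ 0.8165 -0.0282  0.2556]
S 16.0 [array([205.1, 235. ]), array([3.3, 9.9]), np.float64(100.0)] (200, 233, 10, 5) [ 0.7088 -0.0306  0.2556]
expect [447.2639 128.8416] [146.2717 208.3964]
```

View pics/d5.png

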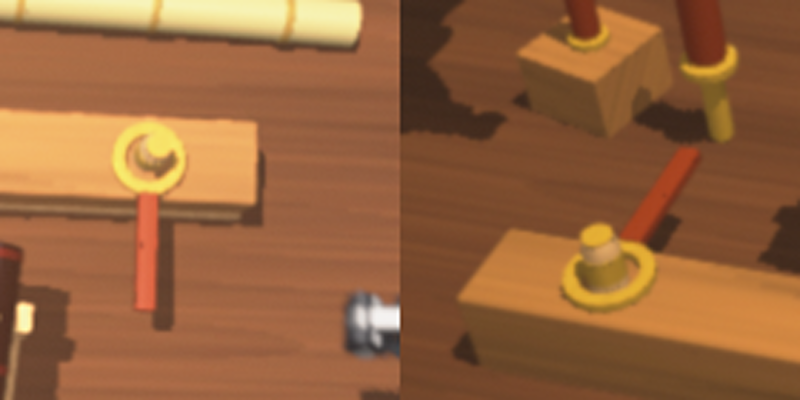

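The ring gauge hangs on the peg with its handle overhanging. Next is the bore gauge.

```bash
python3 -m crank '{"linear":[[-0.08,-0.01,0],[-0.16,-0.02,0],[-0.24,-0.04,0],[-0.312,-0.05,0],[-0.312,-0.05,0]],"delta_rot":[[0,0,0],[0,0,0],[0,0,0],[0,0,0],[0,0,0]],"fingers":[0,0,0,0,0]}'; python3 -m crank '{"linear":[[0,0,0],[0,0,0]],"delta_rot":[[0,0,0],[0,0,0]],"fingers":[0,0]}'; python3 - <<'E'
from h import *
o=observe();print(o['position'],(np.array([.4495,-.261,.086])-o['position'])/.25)
E
```

```text
clock: 11.0
position: [0.4494, -0.2586, 0.2506]
tool_rot: [3.141, 0.0, -0.015]
force: [0.2, -0.2, -0.5]
grip_width: 0.0426
finger_force: 0.0
clock: 11.2
position: [0.4518, -0.258, 0.2503]
tool_rot: [-3.141, -0.001, -0.013]
force: [0.6, -0.1, -0.6]
grip_width: 0.0428
finger_force: 0.0
[ 0.45180927 -0.25798174  0.2502512 ] [-0.00923708 -0.01207304 -0.65700479]
```

```bash
python3 -m crank '{"linear":[[-0.009,-0.012,-0.08],[-0.009,-0.012,-0.18],[-0.009,-0.012,-0.28],[-0.009,-0.012,-0.34],[-0.009,-0.012,-0.4]],"delta_rot":[[0,0,0],[0,0,0],[0,0,0],[0,0,0],[0,0,0]],"fingers":[0,0,0,0,0]}'; python3 -m crank '{"linear":[[0,0,-0.06],[0,0,-0.12],[0,0,-0.19],[0,0,-0.256],[0,0,-0.256]],"delta_rot":[[0,0,0],[0,0,0],[0,0,0],[0,0,0],[0,0,0]],"fingers":[0,0,0,0,0]}'; python3 -c "
from h import *
t=save('top','pics/t6.png');s=save('scene','pics/s6.png')
a=t['image'][220:320,430:530,::-1];b=s['image'][170:270,120:220,::-1]
cv2.imwrite('pics/c6.png',cv2.resize(np.hstack([a,b]),(800,400),interpolation=cv2.INTER_CUBIC));print(observe()['position'])"
```

```text
clock: 11.7
position: [0.4493, -0.2609, 0.149]
tool_rot: [-3.141, 0.0, -0.013]
force: [0.2, -0.7, 0.1]
grip_width: 0.0428
finger_force: 0.0
clock: 12.2
position: [0.4484, -0.2606, 0.0843]
tool_rot: [-3.14, 0.003, -0.013]
force: [-0.2, -0.3, -0.4]
grip_width: 0.0427
finger_force: 0.0
[ 0.44907547 -0.26122445  0.08619629]
```

View pics/c6.png

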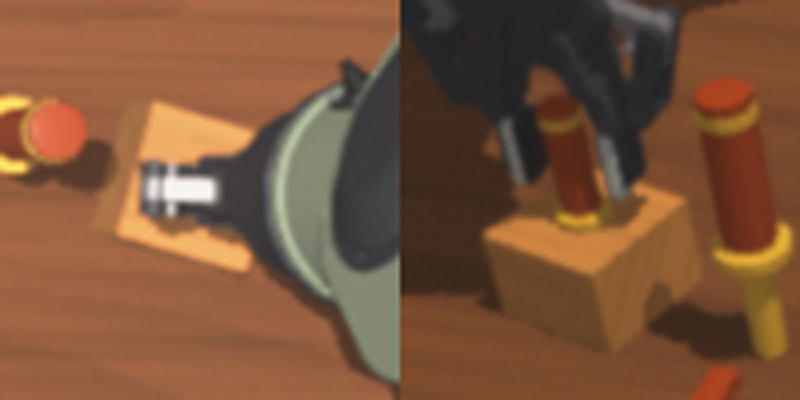

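The handle is between the pads at (570,150). I'll grip it and draw it straight up.

```bash
python3 -m crank '{"linear":[[0,0,0],[0,0,0],[0,0,0],[0,0,0],[0,0,0]],"delta_rot":[[0,0,0],[0,0,0],[0,0,0],[0,0,0],[0,0,0]],"fingers":[-0.6,-1,-1,-1,-1]}' 80; python3 -m crank '{"linear":[[0,0,0],[0,0,0.02],[0,0,0.06],[0,0,0.1],[0,0,0.14]],"delta_rot":[[0,0,0],[0,0,0],[0,0,0],[0,0,0],[0,0,0]],"fingers":[-1,-1,-1,-1,-1]}'; python3 -m crank '{"linear":[[0,0,0.06],[0,0,0.16],[0,0,0.3],[0,0,0.46],[0,0,0.6]],"delta_rot":[[0,0,0],[0,0,0],[0,0,0],[0,0,0],[0,0,0]],"fingers":[-1,-1,-1,-1,-1]}';python3 -m crank '{"linear":[[0,0,0.1],[0,0,0.15],[0,0,0.15]],"delta_rot":[[0,0,0],[0,0,0],[0,0,0]],"fingers":[-1,-1,-1]}'; python3 -c "
from h import *
t=save('top','pics/t7.png');s=save('scene','pics/s7.png')
print(observe()['position'])"
```

```text
clock: 12.8
position: [0.4492, -0.2616, 0.0871]
tool_rot: [3.141, -0.001, -0.014]
force: [-0.7, 2.0, 6.5]
grip_width: 0.0182
finger_force: 77.8
clock: 13.3
position: [0.4488, -0.2616, 0.1224]
tool_rot: [3.141, -0.001, -0.014]
force: [-0.3, -0.4, -0.3]
grip_width: 0.0184
finger_force: 78.0
clock: 13.8
position: [0.4484, -0.2614, 0.2739]
tool_rot: [3.141, -0.001, -0.014]
force: [0.6, -0.1, -1.2]
grip_width: 0.0183
finger_force: 78.1
clock: 14.1
position: [0.4489, -0.2617, 0.31]
tool_rot: [3.141, -0.002, -0.014]
force: [-0.2, -0.7, -2.8]
grip_width: 0.0182
finger_force: 78.1
[ 0.44820964 -0.26132983  0.30770525]
```

```bash
python3 -m crank '{"linear":[[0.02,0.14,0],[0.04,0.3,0],[0.06,0.48,0],[0.06,0.66,0],[0.06,0.84,0]],"delta_rot":[[0,0,0],[0,0,0],[0,0,0],[0,0,0],[0,0,0]],"fingers":[-1,-1,-1,-1,-1]}'; python3 -m crank '{"linear":[[0,0.16,0],[0,0.32,0],[0,0.48,0],[0,0.62,0],[0,0.74,0]],"delta_rot":[[0,0,0],[0,0,0],[0,0,0],[0,0,0],[0,0,0]],"fingers":[-1,-1,-1,-1,-1]}'; python3 - <<'E'
from h import *
t=load('pics/t7.npy');s=load('pics/s7.npy')
a=cv2.resize(t['image'][236:276,190:230,::-1],(400,400),interpolation=cv2.INTER_CUBIC);b=cv2.resize(s['image'][215:255,420:460,::-1],(400,400),interpolation=cv2.INTER_CUBIC)
cv2.imwrite('pics/c7.png',np.hstack([a,b]))
E
```

```text
clock: 14.7
position: [0.4628, -0.0498, 0.3071]
tool_rot: [-3.141, 0.002, -0.014]
force: [1.6, 0.6, -1.4]
grip_width: 0.0182
finger_force: 78.1
clock: 15.2
position: [0.4628, 0.1353, 0.3071]
tool_rot: [3.141, 0.002, -0.013]
force: [0.4, -0.4, -0.3]
grip_width: 0.0184
finger_force: 78.2
```

View pics/c7.png

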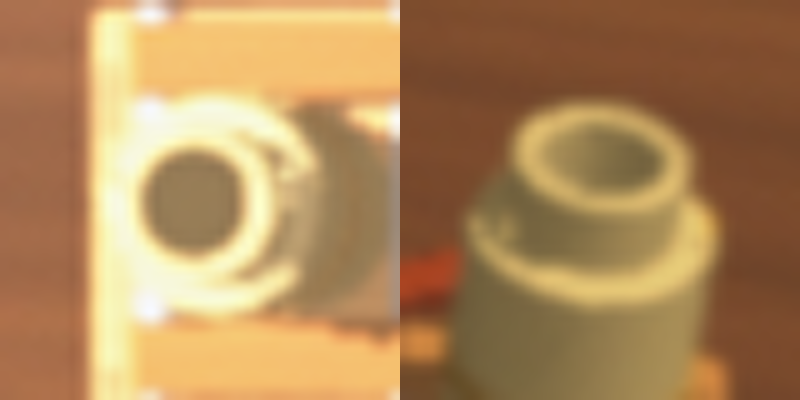

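The joint's bore is visible: top px about (208.9,255.7), scene rim centre about (440,230.3).

```bash
python3 -m crank '{"linear":[[0,0.15,0],[0,0.29,0],[-0.01,0.41,0],[-0.024,0.5,0],[-0.024,0.54,0]],"delta_rot":[[0,0,0],[0,0,0],[0,0,0],[0,0,0],[0,0,0]],"fingers":[-1,-1,-1,-1,-1]}'; python3 -m crank '{"linear":[[0,0,0],[0,0,0],[0,0,0]],"delta_rot":[[0,0,0],[0,0,0],[0,0,0]],"fingers":[-1,-1,-1]}'; python3 - <<'E'
from h import *
np.set_printoptions(precision=4,suppress=True)
t=load('pics/t7.npy');s=load('pics/s7.npy')
print('bore',onz(t,208.85,255.65,.125),onz(s,439.95,230.25,.125),tri(ray(t,208.85,255.65),ray(s,439.95,230.25)))
t=save('top','pics/t8.png');s=save('scene','pics/s8.png');o=observe();p=o['position'];print(p,o['tool_rot'])
print('tip proj',proj(s,p+[0,0,-.081]),'bore proj',proj(s,[.4567,.2695,.125]))
cv2.imwrite('pics/c8.png',cv2.resize(s['image'][60:260,350:530,::-1],(540,600),interpolation=cv2.INTER_CUBIC))
E
```

```text
clock: 15.7
position: [0.4564, 0.2704, 0.307]
tool_rot: [3.141, 0.003, -0.011]
force: [0.3, -0.2, -1.1]
grip_width: 0.0182
finger_force: 78.2
clock: 16.0
position: [0.458, 0.2672, 0.3084]
tool_rot: [3.141, 0.0, -0.016]
force: [0.2, -0.9, -0.8]
grip_width: 0.0185
finger_force: 78.2
bore [0.457  0.2695 0.125 ] [0.455  0.2702 0.125 ] [0.457  0.2697 0.1263]
[0.4579 0.2675 0.3086] [ 3.1413 -0.0001 -0.0154]
tip proj [446.4019 179.5705] bore proj [439.4942 230.7737]
```

View pics/c8.png

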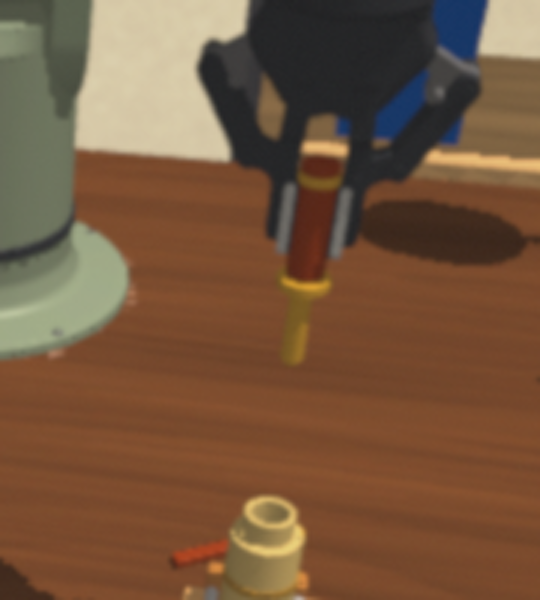

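```bash
python3 -m crank '{"linear":[[-0.006,0.009,-0.06],[-0.006,0.009,-0.14],[-0.006,0.009,-0.22],[-0.006,0.009,-0.27],[-0.006,0.009,-0.3]],"delta_rot":[[0,0,0],[0,0,0],[0,0,0],[0,0,0],[0,0,0]],"fingers":[-1,-1,-1,-1,-1]}'; python3 -m crank '{"linear":[[0,0,0],[0,0,0],[0,0,0],[0,0,0]],"delta_rot":[[0,0,0],[0,0,0],[0,0,0],[0,0,0]],"fingers":[-1,-1,-1,-1]}'; cat > q.py <<'E'
from h import *
import sys
np.set_printoptions(precision=4,suppress=True)
t=save('top',f'pics/t{sys.argv[1]}.png');s=save('scene',f'pics/s{sys.argv[1]}.png');o=observe();p=o['position'];print(p,o['tool_rot'],o['clock'])
print('need/0.25',(np.array([.4563,.2698,.216])-p)/.25)
for z in(-.081,-.036,-.033,-.030,.032): print(z,proj(s,p+[0,0,z]))
print('bore',proj(s,[.4563,.2698,.125]))
cv2.imwrite(f'pics/c{sys.argv[1]}.png',cv2.resize(s['image'][130:255,400:500,::-1],(480,600),interpolation=cv2.INTER_CUBIC))
E
python3 q.py 9
```

```text
clock: 16.6
position: [0.4561, 0.2703, 0.2328]
tool_rot: [3.141, 0.001, -0.014]
force: [-0.5, -0.7, -1.7]
grip_width: 0.0183
finger_force: 78.2
clock: 17.0
position: [0.4563, 0.2709, 0.2342]
tool_rot: [-3.141, -0.001, -0.014]
force: [-0.4, 1.1, -1.3]
grip_width: 0.0183
finger_force: 78.2
[0.4563 0.2708 0.234 ] [-3.1413 -0.0006 -0.014 ] 17.1
need/0.25 [ 0.0001 -0.004  -0.072 ]
-0.081 [442.4183 217.4294]
-0.036 [446.0439 194.915 ]
-0.033 [446.2945 193.3606]
-0.03 [446.5462 191.7992]
0.032 [452.0216 157.8912]
bore [439.6855 230.659 ]
```

View pics/c9.png

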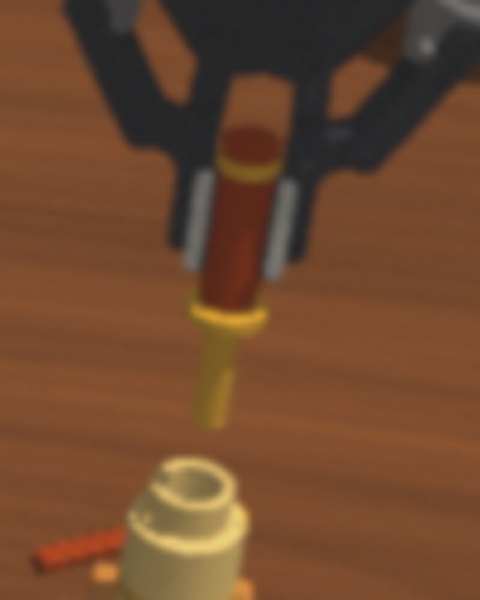

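The gauge hangs nearly upright above the joint: tip at about (443.1,217.3), bore at (440,230). I'll measure the tilt with masks.

```bash
cat > w.py <<'E'
from h import *
import sys
np.set_printoptions(precision=4,suppress=True)
s=load(f'pics/s{sys.argv[1]}.npy'); p=np.array(eval(sys.argv[2])); 
x0,y0=400,130; im=s['image'][y0:260,x0:500]; hsv=cv2.cvtColor(im,cv2.COLOR_RGB2HSV)
tv=proj(s,p-[0,0,.081]); cv_=proj(s,p-[0,0,.036])
m=cv2.inRange(hsv,(20,150,70),(32,255,255))
L=[]
for v in range(int(cv_[1])+6,int(tv[1])-1):
    u=np.flatnonzero(m[v-y0]); u=u[abs(u+x0-tv[0])<12]
    if len(u): L.append((v,u.min()+x0,u.max()+x0))
L=np.array(L); print(L[:3],L[-3:])
k=np.polyfit(L[:,0],L[:,1:].mean(1),1); print('pin u at tip v',np.polyval(k,tv[1]),'exp',tv,'slope',k[0],'exp',(tv-cv_)[0]/(tv-cv_)[1])
c=max(blobs(s,(20,150,70),(32,255,255),(x0,y0,100,int(tv[1])+5-y0)),key=cv2.contourArea)[:,0]
print('pin bottom v',c[:,1].max(),'expected', max(proj(s,p+[.006*np.cos(a),.006*np.sin(a),-.081])[1] for a in np.arange(0,6.3,.2)))
r=max(blobs(s,(0,120,50),(9,255,255),(int(tv[0])-8,y0,35,int(cv_[1])-y0)),key=cv2.contourArea)[:,0]
print('top v',r[:,1].min(),'expected',min(proj(s,p+[.010*np.cos(a),.010*np.sin(a),.032])[1] for a in np.arange(0,6.3,.2)))
top=r[r[:,1]<r[:,1].min()+5]; print('top u',(top[:,0].min()+top[:,0].max())/2,'exp',proj(s,p+[0,0,.032])[0])
for v in range(max(0,r[:,1].min()-3),r[:,1].min()+6): print(v,hsv[v-y0,452-x0])
E
python3 w.py 9 '[.4563,.2708,.234]'
```

```text
[[201 444 444]
 [204 444 445]
 [206 443 443]] [[212 443 443]
 [213 444 444]
 [215 444 444]]
pin u at tip v 443.6372604230584 exp [442.4145 217.4424] slope -0.041621621621616235 exp -0.16103255373106456Traceback (most recent call last):
  File "w.py", line 14, in <module>
    c=max(blobs(s,(20,150,70),(32,255,255),(x0,y0,100,int(tv[1])+5-y0)),key=cv2.contourArea)[:,0]
      ~~~^^^^^^^^^^^^^^^^^^^^^^^^^^^^^^^^^^^^^^^^^^^^^^^^^^^^^^^^^^^^^^^^^^^^^^^^^^^^^^^^^^^
ValueError: max() iterable argument is empty
```

```bash
cat > w.py <<'E'
from h import *
import sys
np.set_printoptions(precision=2,suppress=True)
s=load(f'pics/s{sys.argv[1]}.npy'); b=load('pics/s7.npy'); p=np.array(eval(sys.argv[2]))
d=np.abs(s['image'].astype(int)-b['image']).sum(2)
tv=proj(s,p-[0,0,.081]);cv_=proj(s,p-[0,0,.036])
for v in range(int(cv_[1])-6,int(tv[1])+7):
    c=int(tv[0])-12; row=d[v,c:c+28]; u=np.flatnonzero(row>60)
    if len(u): 
        w=np.minimum(row[u[0]-1:u[-1]+2],150); ex=p-[0,0,.081]; 
        print(v,c+u[0],c+u[-1],'centroid',round((w*np.arange(c+u[0]-1,c+u[-1]+2)).sum()/w.sum(),2),'axis exp',round(np.interp(v,[cv_[1],tv[1]],[cv_[0],tv[0]]),2),'max',row.max())
print(tv)
E
python3 w.py 9 '[.4563,.2708,.234]'; python3 w.py 8 '[.4579,.2675,.3086]'|tail -25
```

```text
188 442 452 centroid 446.79 axis exp 446.04 max 74
189 442 452 centroid 446.73 axis exp 446.04 max 82
190 442 452 centroid 446.72 axis exp 446.04 max 96
191 442 452 centroid 446.84 axis exp 446.04 max 90
192 442 452 centroid 447.03 axis exp 446.04 max 90
193 445 451 centroid 448.03 axis exp 446.04 max 80
194 440 454 centroid 445.99 axis exp 446.04 max 109
195 440 455 centroid 447.29 axis exp 446.03 max 161
196 441 455 centroid 448.07 axis exp 445.87 max 177
197 444 454 centroid 448.91 axis exp 445.71 max 151
198 447 453 centroid 449.94 axis exp 445.55 max 88
208 447 447 centroid 446.94 axis exp 443.94 max 70
209 446 447 centroid 446.52 axis exp 443.77 max 67
210 446 446 centroid 446.08 axis exp 443.61 max 63
211 446 446 centroid 446.01 axis exp 443.45 max 63
212 446 446 centroid 445.96 axis exp 443.29 max 65
213 446 446 centroid 445.91 axis exp 443.13 max 66
214 446 446 centroid 445.9 axis exp 442.97 max 63
217 445 445 centroid 445.01 axis exp 442.49 max 64
218 445 445 centroid 444.99 axis exp 442.41 max 65
[442.41 217.44]
148 446 457 centroid 451.24 axis exp 450.4 max 90
149 446 457
[... 371 characters left out ...]
is exp 450.14 max 162
157 450 458 centroid 454.01 axis exp 449.98 max 96
168 451 451 centroid 450.93 axis exp 448.24 max 66
169 450 451 centroid 450.52 axis exp 448.08 max 72
170 450 451 centroid 450.42 axis exp 447.92 max 71
171 450 451 centroid 450.39 axis exp 447.76 max 74
172 449 451 centroid 449.95 axis exp 447.61 max 73
173 449 451 centroid 449.85 axis exp 447.45 max 76
174 449 451 centroid 449.77 axis exp 447.29 max 80
175 448 450 centroid 449.11 axis exp 447.13 max 78
176 449 450 centroid 449.42 axis exp 446.97 max 74
177 448 450 centroid 448.98 axis exp 446.81 max 77
178 448 450 centroid 448.87 axis exp 446.65 max 82
179 448 450 centroid 448.78 axis exp 446.49 max 79
[446.4  179.57]
```

```bash
python3 -m crank '{"linear":[[0.001,-0.007,-0.02],[0.001,-0.007,-0.04],[0.001,-0.007,-0.058],[0.001,-0.007,-0.068],[0.001,-0.007,-0.068]],"delta_rot":[[0,0,0],[0,0,0],[0,0,0],[0,0,0],[0,0,0]],"fingers":[-1,-1,-1,-1,-1]}'; python3 -m crank '{"linear":[[0,0,0],[0,0,0],[0,0,0],[0,0,0],[0,0,0]],"delta_rot":[[0,0,0],[0,0,0],[0,0,0],[0,0,0],[0,0,0]],"fingers":[-1,-1,-1,-1,-1]}'; python3 - <<'E'
from h import *
s=save('scene','pics/s10.png');o=observe();p=o['position'];print(p,o['tool_rot'])
print('exp tip',proj(s,p-[0,0,.082]),'over-bore tip',proj(s,[.4563,.2698,.135]),'bore',proj(s,[.4563,.2698,.125]))
g=s['image'][185:255,410:480,::-1]
cv2.imwrite('pics/c10.png',cv2.resize(g,(600,600),interpolation=cv2.INTER_CUBIC))
E
```

```text
clock: 17.6
position: [0.4562, 0.269, 0.2161]
tool_rot: [3.141, 0.001, -0.014]
force: [-0.9, 0.4, -1.4]
grip_width: 0.0184
finger_force: 78.2
clock: 18.1
position: [0.4564, 0.269, 0.2167]
tool_rot: [-3.142, -0.0, -0.014]
force: [0.3, -0.3, -0.8]
grip_width: 0.0186
finger_force: 78.2
[0.45637166 0.26902282 0.21668081] [-3.14154051e+00 -1.15501519e-04 -1.39366512e-02]
exp tip [439.94469112 226.08940494] over-bore tip [440.43438253 225.97256157] bore [439.68545311 230.6589533 ]
```

View pics/c10.png

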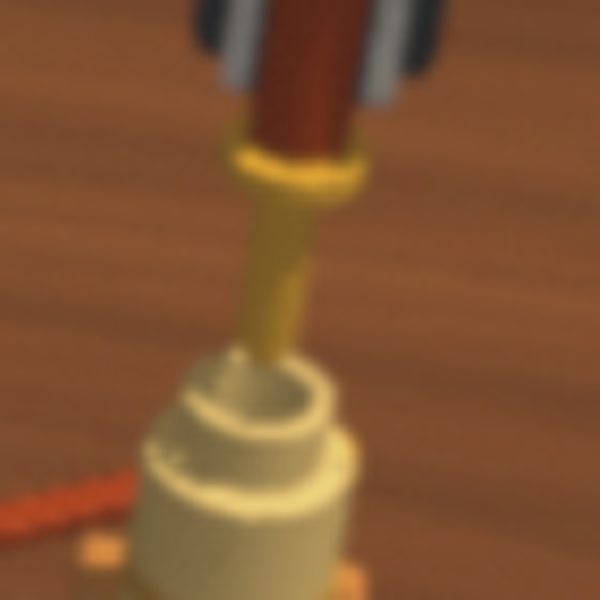

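The tip is over the bore in the image: tip u about 268, bore rim centre u about 260 in the crop, and the expected perspective offset is +6. One numeric check of the tip's edge row.

```bash
python3 - <<'E'
from h import *
for n,p,u in((8,[.4579,.2675,.3086],447),(9,[.4563,.2708,.234],443),(10,[.4564,.2690,.2167],441)):
    s=load(f'pics/s{n}.npy');p=np.array(p)
    e=max(proj(s,p+[.006*np.cos(a),.006*np.sin(a),-.082])[1] for a in np.arange(0,6.3,.1)); v0=int(e)-6
    print(n,'exp bottom v',round(e,2)); 
    for v in range(v0,v0+11): print(v,s['image'][v,u-1:u+2].mean(0).round(),end=' ')
    print()
    # exp collar lower-front edge
    print('collar low',max(proj(s,p+[.014*np.cos(a),.014*np.sin(a),-.037])[1] for a in np.arange(0,6.3,.1)))
E
```

```text
8 exp bottom v 182.1
176 [130.  97.  37.] 177 [132.  98.  39.] 178 [133.  99.  39.] 179 [134. 100.  39.] 180 [130.  95.  39.] 181 [120.  85.  39.] 182 [112.  72.  40.] 183 [113.  69.  43.] 184 [115.  71.  44.] 185 [116.  71.  45.] 186 [115.  71.  45.] 
collar low 159.46566489435344
9 exp bottom v 220.02
214 [131.  98.  39.] 215 [132.  99.  38.] 216 [134. 100.  39.] 217 [135. 101.  39.] 218 [135.  99.  41.] 219 [131.  89.  44.] 220 [132.  81.  47.] 221 [131.  79.  47.] 222 [129.  77.  47.] 223 [126.  76.  46.] 224 [126.  78.  47.] 
collar low 200.23128223849355
10 exp bottom v 228.2
222 [135. 101.  39.] 223 [136. 102.  39.] 224 [137. 102.  39.] 225 [140. 105.  41.] 226 [144. 109.  47.] 227 [145. 115.  59.] 228 [137. 114.  69.] 229 [133. 113.  71.] 230 [132. 113.  70.] 231 [130. 110.  69.] 232 [130. 111.  69.] 
collar low 209.00257731399165
```

The tip edge is within about 0.6 px (about 1 mm) of target. I'll nudge 0.5 mm in x, let it settle and hand in.

```bash
python3 -m crank '{"linear":[[0.002,0,-0.002],[0.002,0,-0.002],[0.002,0,-0.002],[0.002,0,-0.002],[0.002,0,-0.002]],"delta_rot":[[0,0,0],[0,0,0],[0,0,0],[0,0,0],[0,0,0]],"fingers":[-1,-1,-1,-1,-1]}'; python3 -c "
from workcell import bot
print(bot.job_done())"
```

```text
clock: 18.65
position: [0.4569, 0.269, 0.2161]
tool_rot: [-3.142, -0.0, -0.014]
force: [-0.1, 0.0, -1.1]
grip_width: 0.0186
finger_force: 78.2
the job is handed in; nothing more can be done
None
```

The ring gauge hangs on the free brass-banded peg, down on the rail and let go. The bore gauge is held upright about 1 cm above the joint's bore, centred to within about 1–2 mm by the images, and the job was handed in at 18.65 s; no verdict was returned.

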